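Put the long insole pattern away flat in its tray

ROBOT

A 6-joint arm with a two-finger parallel gripper is mounted at the origin on the work surface. World frame = base frame: x ahead of the robot, y to its left, z up, the work surface at z = 0. Lengths are in mm, angles in degrees, forces in N, time in s.
With the tool pointing down it reaches from about 350 to 850 mm from the base axis. Payload 8.1 kg.
Tool frame: the origin (TCP) lies midway between the tips of the shut fingers; the grasp point (between the pads) lies 19 mm behind it; z points along the fingers, y is the direction in which the jaws open and shut (so a half turn about z gives the same grasp; the last joint's range is limited). The gripper opens to 85 mm and grips with 20 to 120 N. Pads are 22 mm wide; open, the fingers measure 114 mm over their backs; the gripper's body (76 mm by 85 mm) begins 54 mm behind the grasp point. The pads swing forward as they close: fully open they stand 13 mm farther back than shut.
Start: joints at [-69.122, 7.471, 85.268, -0, 87.261, -4.893], TCP at [260.891, -540.316, 231.292] pointing down, gripper open.
Joint ranges: [-169.43, 169.43], [-51.17, 129.36], [1.28, 143.12], [-76.62, 256.62], [0, 156.53], [-152.29, 152.29]. Speed limits (degrees/s): [136.94, 136.94, 159.86, 180, 180, 180].

INTERFACE

Orientations are given as [roll, pitch, yaw] about the fixed x, y, z axes, in that order (R = Rz(yaw) Ry(pitch) Rx(roll)).
In Python, from bench import telemetry, snapshot, camera_params, job gives the robot as it stands. The module is installed in compiled form; this text tells all that it offers.
- The arm moves only by the shell command python3 -m jog 'ROWS' [FORCE]. ROWS is JSON, a list that holds one entry, the list of rows, each a list of 7 numbers: the shift along the tool's x, y, z in units of 50 mm (1.0 is 50 mm), then the turn, a rotation vector about the tool's x, y, z in units of 2 pi rad (1.0 is 2 pi rad), then the opening, from 0 (shut) to 1 (fully open). In form: [[[dx, dy, dz, rx, ry, rz, claw], ...]]. A call has 1 to 12 rows; each row shifts and turns the commanded pose from where the row before left it, along the tool's axes as they then stand; what a row does not reach is not made up. A row lasts 1/8 s, in which the tool goes at most 62.5 mm and 10.7 degrees, less where a joint would pass 70% of its speed; a pose out of reach is approached as far as the arm can. A call with a number of a shift or a turn outside -1 to 1 is refused whole. A call with a gripper value outside its range is refused whole. The fingers move at their own pace and stop on an object; FORCE is the grip in N (left out, the last holds). Time passes only in rows, so rows that do not move let the fingers close. It gives the time, the measured TCP pose, the force and the opening at its end, in the units of the state.
- telemetry.sense(): the state, without advancing time (a new reading comes with each control period).
- snapshot(name): name is "scene" or "top" or "wrist"; returns (picture, depth): 480x640x3 uint8, red, green, blue; 480x640 float32, mm along the optical axis (not along the pixel's ray), 0 where there is no reading.
- camera_params(name): a dict with "K" (3x3 intrinsics, pixels), "extrinsics" (4x4, takes a point from camera to world coordinates). Camera axes: x right, y down, z forward; pixel columns grow to the right and rows downward; lengths in mm; the calibration is good to about 2 mm. A picture is of the moment at which its call begins: read the wrist's pose just before it. camera_params takes no time and is no camera call; for the wrist camera it gives the pose at the moment of the call.
- job.hand_in(): hands the job in, once; it reports no verdict.
The state is a dict: "time": time; "joint_pos": joint angles; "qd": joint speeds; "joint_efforts": joint torques, N m; "tool_pos": TCP position; "tcp_rot": TCP orientation; "ft_force": force on the tool from outside, world axes, zero at the start; "wrist_torque": the same for the moment, N m; "finger_gap": finger opening in mm.
Only numpy, scipy, OpenCV 4.12 (cv2) and the standard library are available. Lean on these libraries where they do the work, as an engineer would, in place of code of your own. Each camera call takes 0.05 s, during which the arm holds its last target. There are 200 camera calls.

TASK

Take the long insole pattern out of the rack, lay it flat on the white cutting board and let go of it, then take it again by its waist and lay it flat in the empty compartment of the tray, right down on the floor with its toe at the wide end. Leave the other patterns and everything else on the bench where they are.

Things in the scene. Friction and masses are not known exactly. Their poses are not given: they have to be found in the camera images.
- pattern: the long insole pattern to move: rigid beige fibreboard, 85 g, 190 mm long, 8 mm thick, symmetric about its length (either face may be up). Round toe 76 mm wide, round heel 60, waist 44. Origin in the middle of length, width and thickness; x to the toe, y across, z normal to the faces. Starts on its long edge in one of the rack's 3 slots, its y upright, leaning up to 0.1 rad
- waist (a point): middle of the long pattern's waist and thickness, 10 mm from its origin towards the heel: the place to hold it. The waist is straight, 44 mm wide, for 18 mm either side of this point. Standing in the rack, this point is 50 mm above the table and the waist's upper edge 72 mm (the toe's 88 mm)
- toe (a point): centre of the long pattern's round toe end, 57 mm from its origin towards the toe
- small_a: short insole pattern, same shape and material as the long one but 150 mm long and 60 mm wide at the toe, standing in another slot of the rack (top about 72 mm up); leave it. Origin at its middle
- small_b: short insole pattern, same shape and material as the long one but 150 mm long and 60 mm wide at the toe, standing in another slot of the rack (top about 72 mm up); leave it. Origin at its middle
- rack: fixed dark wooden rack, 200 x 165 mm, three slots along its x, at y = -60, 0 and +60 mm; each is 11 mm wide between 6 mm ribs that stand only near the ends (x from 40 to 90 mm and -90 to -40 mm), rib tops 46 mm above the table. All toes point to its +x. Origin at the centre of its underside
- board: fixed white plastic cutting board, 280 mm (its x) by 220 mm (its y), 4 mm thick, lying on the table in front of the robot. Origin at the centre of its underside
- tray: fixed shallow grey tray, 224 (x) by 226 mm (y); floor 6 mm above the table, walls 10 mm above the floor. Two compartments along its x, centres at y = -55 and +55 mm, 200 mm long: toe end (x 35 to 100 mm) 86 mm wide, heel end (x -100 to -50) 70 mm wide; a long pattern fits only toe to toe end, 5 mm clear. No side walls in between: finger room. Origin under its centre
- mate: another long pattern, identical, already lying in one of the two compartments, toe to the toe end; leave it. Origin in its middle, x to the toe
- card: thin paper slip, 90 x 30 mm (0.6 mm, fixed), lying on the floor of the empty compartment. Origin at the centre of the compartment, on its floor, 6 mm above the table; x points to the compartment's toe end, y across, z up. A pattern lying home has its origin 4 mm above this one with the same x direction
- tin: round metal tin, 64 mm across, 30 mm high, loose bystander; origin at the centre of its underside
- hammer: loose hammer lying beyond the board, bystander; x along its length, handle to -x
- brush: loose brush lying beyond the board, bystander; x along its length, handle to -x
- glue: glue jar, 70 mm across, 80 mm high, loose bystander; origin at the centre of its underside
Mind the look-alikes: they are no part of the job. What is shaped like the pattern but orange is not meant.

How it is judged:
By the outcome, as a careful person would: the job done as asked, in the order asked, and still so for the second after the job is handed in, with the robot touching nothing.
It also fails if it takes over 66 s, if anything falls off the work surface, if the arm or the gripper's body presses on something with over 40 N, if the wrist force passes 120 N, or if a joint passes its speed limit or range.

## Working session

There is one attempt and no reset: what is moved stays moved. The work goes in short steps, Python scripts to look and compute and a shell command to move; the robot and the scene stay as the last step left them, time stands still between calls to the robot, and variables do not carry over. Pictures are saved under pics/ and viewed, about 8 in all and at most 12, crops included, and the job is handed in when it is done.

```bash
mkdir -p pics; python3 - <<'E'
from bench import telemetry, snapshot, camera_params
import cv2,numpy as np
print(telemetry.sense())
for n in("top","scene"):
    p,d=snapshot(n); c=camera_params(n); np.savez(n,p=p,d=d,K=c["K"],E=c["extrinsics"])
    print(n,np.round(c["K"],1).tolist(),np.round(c["extrinsics"],3).tolist())
    cv2.imwrite(f"pics/{n}1.png",p[:,:,::-1])
E
```

```text
{'time': 0.0, 'joint_pos': array([-6.91217906e+01,  7.51262707e+00,  8.53279200e+01,  8.35024411e-04,
        8.72617933e+01, -4.89175413e+00]), 'qd': array([ 0.0982586 , -0.08924782, -0.06047707,  0.0176187 , -0.07663077,
       -0.09921931]), 'joint_efforts': array([ 1.99239339e-04, -5.69413161e+01, -5.00541186e+01, -2.20318775e-04,
        1.47904514e-02,  6.61820695e-05]), 'tool_pos': array([ 260.70114966, -539.80800402,  230.2833222 ]), 'tcp_rot': array([-1.79898104e+02, -9.55788178e-03,  2.57699144e+01]), 'ft_force': array([ 0.27812219, -0.53408277,  0.25020072]), 'wrist_torque': array([ 0.02221278,  0.05443045, -0.00773326]), 'finger_gap': 85.24037129412305}
top [[606.6, 0.0, 323.5], [0.0, 606.6, 236.6], [0.0, 0.0, 1.0]] [[0.001, -0.994, 0.109, 363.213], [-1.0, -0.001, -0.004, 14.645], [0.004, -0.109, -0.994, 1514.796], [0.0, 0.0, 0.0, 1.0]]
scene [[445.8, 0.0, 320.5], [0.0, 445.8, 242.8], [0.0, 0.0, 1.0]] [[-0.441, 0.608, -0.661, 1269.114], [0.898, 0.3, -0.323, 343.11], [0.002, -0.735, -0.678, 816.828], [0.0, 0.0, 0.0, 1.0]]
```

View pics/top1.png

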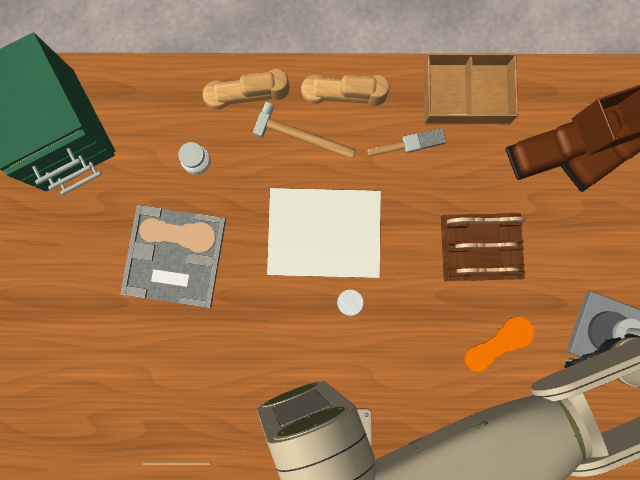

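Top view: rack (483,247) with three standing patterns (rows ~220, 245, 270), board (324,232), tray (173,256) with the mate in its upper compartment (toe to the right) and the card (170,278) in the empty one. The orange decoy is at (500,345). Next I need to know which slot holds the long one.

```bash
cat > h.py <<'E'
import numpy as np,cv2
def cloud(f):
    z=np.load(f+".npz");d=z["d"];K=z["K"];E=z["E"]
    v,u=np.mgrid[:480,:640]
    P=np.stack([(u-K[0,2])*d/K[0,0],(v-K[1,2])*d/K[1,1],d],-1)@E[:3,:3].T+E[:3,3]
    P[d==0]=np.nan
    return z["p"],P
def line(Q):  # centre, direction, extents
    c=Q.mean(0);w,v=np.linalg.eigh(np.cov((Q-c).T));a=v[:,-1];s=(Q-c)@a
    return c,a,s.min(),s.max()
E
python3 - <<'E'
from h import *
p,P=cloud("top")
z=P[...,2]; print("table z",np.nanmedian(z[300:340,380:440]),"board",np.nanmedian(z[200:260,280:370]))
for r in((205,231),(231,257),(257,285)):
    m=np.zeros(z.shape,bool);m[r[0]:r[1],430:540]=1
    m&=(z>52)
    Q=P[m]; print(r,m.sum(),"x",Q[:,0].min(),Q[:,0].max(),"y",Q[:,1].min(),Q[:,1].max(),"zmax",np.percentile(Q[:,2],[50,90,100]))
    for y0 in np.arange(-430,-200,15):
        S=Q[(Q[:,1]>=y0)&(Q[:,1]<y0+15)]
        if len(S):print(int(y0+7),len(S),np.round(S.mean(0)),round(S[:,2].max()))
p2,_=cloud("scene")
a=cv2.resize(p[200:295,425:545],(600,475),interpolation=cv2.INTER_CUBIC)
print(P[247,483])
K=np.load("scene.npz")["K"];E=np.load("scene.npz")["E"]
q=E[:3,:3].T@(P[247,483]-E[:3,3]);u,v=(K@q)[:2]/q[2];u,v=int(u),int(v);print(u,v)
b=p2[max(0,v-70):v+70,max(0,u-85):u+85];b=cv2.resize(b,(600,int(600*b.shape[0]/b.shape[1])))
b=b[:max(1,len(b))]
h=300
o=np.hstack([cv2.resize(a,(400,317)),cv2.resize(b,(400,317))])
cv2.imwrite("pics/rack1.png",o[:,:,::-1])
E
```

```text
table z 0.6813273282905357 board 4.701590262211084
(205, 231) 379 x 552.442672641078 570.1981668967031 y -476.6954292122098 -290.37346816142235 zmax [75.33541978 86.06824434 93.84502027]
-423 34 [ 564. -423.   73.] 86
-408 24 [ 564. -408.   71.] 79
-393 25 [ 563. -393.   71.] 77
-378 28 [ 563. -378.   70.] 80
-363 31 [ 562. -362.   75.] 84
-348 28 [ 562. -347.   78.] 89
-333 38 [ 562. -333.   82.] 94
-318 36 [ 561. -317.   80.] 92
-303 37 [ 561. -302.   73.] 86
-288 13 [ 562. -292.   61.] 77
(231, 257) 244 x 491.42441432459054 516.0185020498776 y -472.5060177900941 -304.64013671134353 zmax [62.51034019 71.09081746 80.41990889]
-423 24 [ 504. -422.   61.] 68
-408 26 [ 504. -408.   60.] 70
-393 24 [ 505. -392.   59.] 62
-378 23 [ 504. -377.   62.] 68
-363 22 [ 504. -363.   66.] 73
-348 29 [ 502. -347.   69.] 77
-333 35 [ 502. -333.   67.] 80
-318 23 [ 502. -320.   59.] 68
-303 1 [ 494. -305.   53.] 53
(257, 285) 230 x 435.90200347800317 450.38133307240275 y -460.36389207395274 -303.09038950309275 zmax [63.05515122 71.53378222 78.61854377]
-423 20 [ 445. -422.   62.] 69
-408 22 [ 445. -408.   58.] 62
-393 24 [ 444. -392.   59.] 65
-378 21 [ 444. -378.   61.] 67
-363 24 [ 444. -363.   68.] 74
-348 25 [ 443. -347.   71.] 77
-333 29 [ 442. -332.   68.] 79
-318 20 [ 442. -319.   60.] 69
-303 1 [ 450. -303.   55.] 55
[ 500.25677358 -381.37280299   38.1992236 ]
210 203
```

View pics/rack1.png

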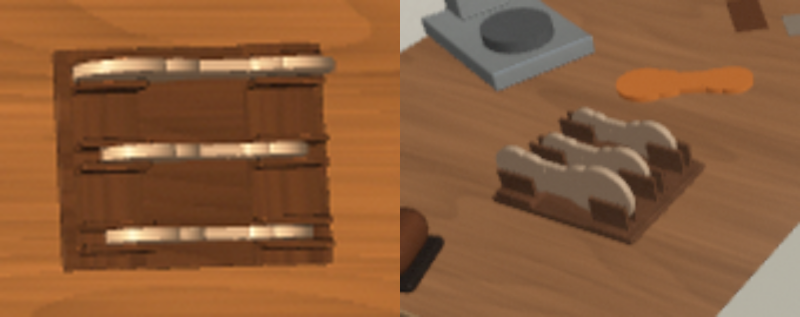

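Choice of target. Candidates are three standing patterns at top-view rows 220, 245 and 270, plus the mate (177,235) in the tray and the orange decoy (500,345). The row-220 one (x≈563) is about 187 mm long and tops out near 90 mm. The other two are about 150 mm long and top out near 75 mm, so row 220 is the long pattern. Its toe points to +y, heading about 91°, with the waist at about (563,-393).

Next I move above it. The yaw goes from 25.8° to 91°.

```bash
python3 -m jog '[[[0.8,0,0,0,0,0,0.45],[0.9,0,0,0,0,0,0.45],[1,0,0,0,0,0,0.45],[1,0,0,0,0,0,0.45],[1,0,0,0,0,0,0.45],[1,0,0,0,0,0,0.45],[1,0,0,0,0,0,0.45]]]' && python3 -m jog '[[[0,0,0,0,0,-0.026,0.45],[0,0,0,0,0,-0.026,0.45],[0,0,0,0,0,-0.026,0.45],[0,0,0,0,0,-0.026,0.45],[0,0,0,0,0,-0.026,0.45],[0,0,0,0,0,-0.026,0.45],[0,0,0,0,0,-0.026,0.45],[0,0,0,0,0,0,0.45]]]'
cat > shot.py <<'E'
import sys
from bench import telemetry, snapshot, camera_params
import cv2,numpy as np
n,out=sys.argv[1:3]
s=telemetry.sense();c=camera_params(n);p,d=snapshot(n);np.savez(out,p=p,d=d,K=c["K"],E=c["extrinsics"])
cv2.imwrite(f"pics/{out}.png",p[:,:,::-1])
for k in("time","joint_pos","tool_pos","tcp_rot","ft_force","finger_gap"):print(k,np.round(s[k],2))
E
python3 shot.py wrist w1; python3 shot.py top t2 >/dev/null
python3 - <<'E'
from h import *
p,P=cloud("w1")
z=P[...,2];print(np.nanpercentile(z,[1,50,99]))
m=(z>66)&(z<100)&(abs(P[...,0]-563)<25)&(abs(P[...,1]+383)<120)
Q=P[m];print(len(Q),Q.min(0),Q.max(0))
for y0 in np.arange(-490,-270,10):
    S=Q[(Q[:,1]>=y0)&(Q[:,1]<y0+10)]
    if len(S)>5:print(int(y0+5),len(S),np.round(np.r_[S.mean(0)[[0,2]],S[:,0].min(),S[:,0].max(),S[:,2].max()],1))
# table objects from empty top view
p,P=cloud("t2");z=P[...,2];hsv=cv2.cvtColor(p,cv2.COLOR_RGB2HSV)
def rep(nm,m,h):
    n,l,s,c=cv2.connectedComponentsWithStats(m.astype(np.uint8));i=1+np.argmax(s[1:,4]);
    q=(l==i); Q=P[q]; r=cv2.minAreaRect(Q[:,:2].astype(np.float32));print(nm,q.sum(),np.round(Q.mean(0),1),np.round(r[0],1),np.round(r[1],1),round(r[2],1))
w=(hsv[...,1]<40)&(hsv[...,2]>190)
b=w.copy();b[:,:240]=0;b[:,400:]=0;b[285:]=0;rep("board",b,0)
b=w.copy();b[:,:140]=0;b[:,200:]=0;b[:262]=0;b[295:]=0;rep("card",b,0)
b=(hsv[...,1]>50)&(hsv[...,2]>160);b[:,:130]=0;b[:,219:]=0;b[:212]=0;b[260:]=0;b&=z>8;rep("mate",b,0)
b=(hsv[...,1]<60);b[:,:110]=0;b[:,235:]=0;b[:195]=0;b[315:]=0;b&=z<40;rep("traygrey",b,0)
E
```

```text
time: 0.98
tool_pos: [563.7, -393.6, 230.6]
tcp_rot: [-180.0, 0.0, 25.8]
ft_force: [-0.3, 0.2, 0.6]
finger_gap: 38.2
time: 1.98
tool_pos: [562.4, -394.5, 230.6]
tcp_rot: [-180.0, -0.0, 91.2]
ft_force: [0.3, -0.1, -0.5]
finger_gap: 38.5
time 1.98
joint_pos [-39.32  21.06  69.51   0.    89.49 -40.56]
tool_pos [ 562.35 -394.46  230.62]
tcp_rot [-1.7995e+02 -4.0000e-02  9.1230e+01]
ft_force [ 0.27 -0.06 -0.49]
finger_gap 38.52
[ -0.65787903   1.99607653 321.54887606]
2199 [ 556.9847849  -476.09118035   66.05627345] [ 569.31465259 -295.8479193    90.42081583]
-475 29 [565.6  72.6 562.  569.3  74.8]
-465 73 [565.4  78.3 561.8 569.1  81.2]
-455 89 [565.1  80.9 561.6 568.7  82.6]
-445 109 [564.9  79.6 561.4 568.5  81.9]
-435 104 [565.1  77.8 561.2 569.1  79.4]
-425 112 [564.6  76.5 561.  568.   78.5]
-415 105 [564.3  73.3 560.8 567.8  76.1]
-405 102 [564.1  73.1 560.6 567.6  74.7]
-395 103 [563.8  73.  560.4 567.3  74.6]
-385 110 [563.5  73.1 559.4 567.   75.1]
-375 120 [563.3  76.4 559.2 567.6  80. ]
-365 132 [563.1  80.9 559.1 567.2  83. ]
-355 136 [562.8  81.9 558.1 566.9  83.8]
-345 151 [562.3  85.8 558.  566.6  89.2]
-335 168 [562.   88.5 557.8 566.3  90.4]
-325 167 [561.8  88.2 557.6 566.   90.4]
-315 168 [561.6  85.2 557.4 565.8  88.7]
-305 161 [561.3  78.5 557.1 565.6  84.2]
-295 60 [561.4  69.9 557.  565.5  74.4]
board 9568 [nan nan nan] [542.    8.2] [275. 218.] 88.0
card 441 [nan nan nan] [425.6 390.9] [91.5 28.8] 81.3
mate 1631 [534.4 368.8  15.2] [538.7 372.8] [190.3  75.4] 77.6
traygrey 6467 [465.4 385.6  10.2] [480.5 381.7] [225.7 225.7] 81.5
```

View pics/w1.png

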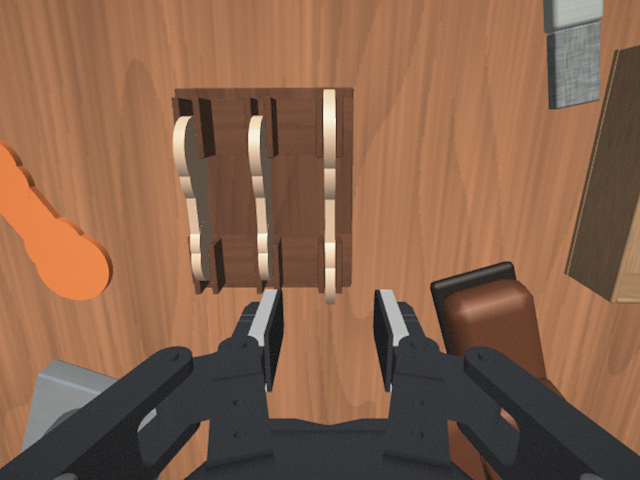

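The wrist view confirms it: the long pattern is at column 330 (rows 90–303), and the short ones are at columns 190 and 260. The waist is at about (563.9,-398), heading 91.4°. Descend and grip.

```bash
python3 -m jog '[[[-0.07,0.03,0.8,0,0,0,0.45],[0,0,0.8,0,0,0,0.45],[0,0,0.8,0,0,0,0.45],[0,0,0.7,0,0,0,0.45],[0,0,0.5,0,0,0,0.45],[0,0,0.19,0,0,0,0.45],[0,0,0,0,0,0,0],[0,0,0,0,0,0,0],[0,0,0,0,0,0,0],[0,0,0,0,0,0,0]]]' 50 && python3 -m jog '[[[0,0,0,0,0,0,0],[0,0,-0.2,0,0,0,0],[0,0,-0.3,0,0,0,0],[0,0,-0.5,0,0,0,0],[0,0,-0.5,0,0,0,0],[0,0,-0.5,0,0,0,0],[0,0,-0.5,0,0,0,0],[0,0,-0.5,0,0,0,0]]]'
```

```text
time: 3.32
tool_pos: [564.8, -398.8, 43.3]
tcp_rot: [179.9, 0.1, 91.3]
ft_force: [-2.0, -0.3, 4.4]
finger_gap: 7.0
time: 4.32
tool_pos: [564.3, -398.1, 193.8]
tcp_rot: [180.0, 0.0, 91.3]
ft_force: [0.3, 0.7, -0.5]
finger_gap: 7.1
```

Held (gap 7 mm). Carry to the board, then tilt outward.

```bash
python3 -m jog '[[[0.5,0,0,0,0,0,0],[0.9,0,0,0,0,0,0],[1,0,0,0,0,0,0],[1,0,0,0,0,0,0],[1,0,0,0,0,0,0],[1,0,0,0,0,0,0],[1,0,0,0,0,0,0],[0.9,0,0,0,0,0,0],[0.6,0,0,0,0,0,0],[0,0,0,0,0,0,0]]]' && python3 -m jog '[[[0,0,0,-0.017,0,0,0],[0,0,0,-0.017,0,0,0],[0,0,0,-0.017,0,0,0],[0,0,0,-0.017,0,0,0],[0,0,0,-0.017,0,0,0],[0,0,0,-0.017,0,0,0],[0,0,0,-0.017,0,0,0],[0,0,0,-0.017,0,0,0],[0,0,0,-0.017,0,0,0],[0,0,0,0,0,0,0]]]'
python3 shot.py scene s2
```

```text
time: 5.58
tool_pos: [555.3, -1.1, 192.9]
tcp_rot: [179.9, -0.0, 91.5]
ft_force: [0.6, -0.9, -1.6]
finger_gap: 7.5
time: 6.82
tool_pos: [584.9, -5.3, 202.3]
tcp_rot: [126.4, -0.0, 91.3]
ft_force: [-0.7, 0.8, -2.2]
finger_gap: 7.4
time 6.82
joint_pos [-12.51 -40.55 143.05  25.18  26.91 -31.01]
tool_pos [584.93  -5.35 202.3 ]
tcp_rot [ 1.2637e+02 -4.0000e-02  9.1300e+01]
ft_force [-0.68  0.83 -2.2 ]
finger_gap 7.36
```

View pics/s2.png

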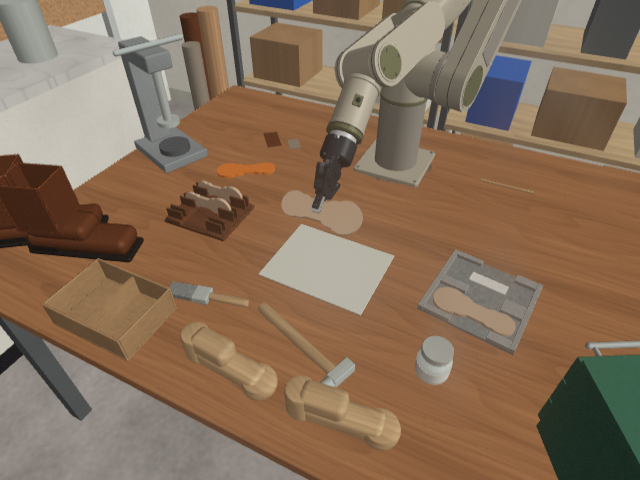

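The pattern is held and tilted above the board, at about (320,210) in the scene view. Joint 3 is at its stop, so I'll go down and a little outward.

```bash
python3 -m jog '[[[0,0,0.3,0,0,0,0],[0,-0.4,0.4,0,0,0,0],[0,-0.4,0.4,0,0,0,0],[0,-0.45,0.4,0,0,0,0],[0,-0.4,0.3,0,0,0,0],[0,-0.4,0.2,0,0,0,0],[0,0,0,0,0,0,0]]]'
python3 shot.py wrist w3;python3 shot.py scene s3|head -0
```

```text
time: 7.75
tool_pos: [605.2, -0.1, 76.3]
tcp_rot: [126.3, -0.5, 91.8]
ft_force: [-0.5, 0.5, -0.7]
finger_gap: 7.3
time 7.75
joint_pos [-11.49 -15.41 142.3   88.78  10.95 -96.36]
tool_pos [ 6.0521e+02 -8.0000e-02  7.6290e+01]
tcp_rot [126.34  -0.47  91.8 ]
ft_force [-0.5   0.5  -0.75]
finger_gap 7.26Exception ignored on flushing sys.stdout:
BrokenPipeError: [Errno 32] Broken pipe
```

Outward tilt runs into the wrist singularity (j5≈11°). Tilting inward leaves far more joint room, so I back out, return to vertical, then tilt the other way.

```bash
python3 -m jog '[[[0,0.3,-0.5,0,0,0,0],[0,0.4,-0.4,0,0,0,0],[0,0.3,-0.4,0.015,0,0,0],[0,0.2,-0.4,0.02,0,0,0],[0,0,0,0.023,0,0,0],[0,0,0,0.023,0,0,0],[0,0,0,0.023,0,0,0],[0,0,0,0.023,0,0,0],[0,0,0,0.022,0,0,0],[0,0,0,0,0,0,0]]]'
python3 -m jog '[[[0,0,0,0.017,0,0,0],[0,0,0,0.017,0,0,0],[0,0,0,0.017,0,0,0],[0,0,0,0.017,0,0,0],[0,0,0,0.017,0,0,0],[0,0,0,0.017,0,0,0],[0,0,0,0.017,0,0,0],[0,0,0,0.017,0,0,0],[0,0,0,0.017,0,0,0],[0,0,0,0,0,0,0]]]'
python3 -c "
from bench import telemetry as t;print(t.sense()['joint_pos'].round(1))"
```

```text
time: 9.1
tool_pos: [597.7, 11.1, 146.2]
tcp_rot: [174.7, -1.3, 93.8]
ft_force: [-0.1, -0.4, -1.0]
finger_gap: 6.9
time: 10.35
tool_pos: [595.1, 12.4, 141.4]
tcp_rot: [-130.0, -1.4, 93.9]
ft_force: [-0.6, -0.5, -1.8]
finger_gap: 7.0
[ -1.7  62.6  32.6  -4.8 134.6  -8. ]
```

```bash
python3 -m jog '[[[0,0,0,0.016,0,0,0],[-0.28,0.2,0.4,0,0,0,0],[0,0.2,0.4,0,0,0,0],[0,0.2,0.4,0,0,0,0],[0,0.2,0.4,0,0,0,0],[0,0.2,0.4,0,0,0,0],[0,0,0.12,0,0,0,0],[0,0,0,0,0,0,0]]]'
python3 shot.py scene s4
```

```text
time: 11.35
tool_pos: [538.6, -2.4, 46.3]
tcp_rot: [-124.7, -1.5, 94.0]
ft_force: [0.8, 0.4, -0.5]
finger_gap: 7.0
time 11.35
joint_pos [ -2.61  63.29  44.78  -5.73 126.99  -8.48]
tool_pos [538.59  -2.39  46.3 ]
tcp_rot [-124.69   -1.53   94.01]
ft_force [ 0.76  0.38 -0.54]
finger_gap 6.98
```

View pics/s4.png

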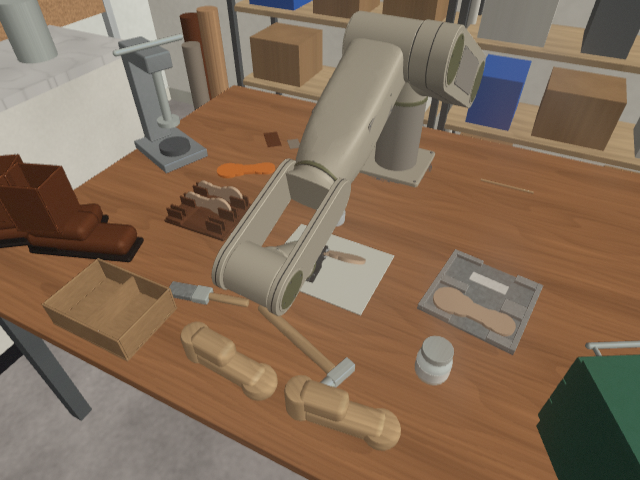

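Pattern tilted above the board; wrist housing at (255,285) is above the brush/hammer handles, so I check its clearance.

```bash
python3 - <<'E'
from h import *
p,P=cloud("s4")
for v,u in((296,232),(304,250),(308,262),(310,268),(312,275),(304,290),(262,320),(270,300)):print((u,v),np.round(P[v,u]))
z=P[...,2];m=np.zeros(z.shape,bool);m[230:320,210:310]=1;m&=(p.max(-1)<215)&(p.min(-1)>60)&(z>40);print(np.sort(z[m])[:20].round())
E
```

```text
(232, 296) [ 746. -143.   17.]
(250, 304) [ 737. -101.    0.]
(262, 308) [748. -59.  21.]
(268, 310) [886.  59. 233.]
(275, 312) [888.  74. 237.]
(290, 304) [843.  76. 211.]
(320, 262) [656.  42. 131.]
(300, 270) [815.  83. 273.]
[ 46.  46.  48.  49.  50.  51.  52.  53.  55.  55.  56.  56.  58.  59.
 137. 140. 145. 146. 149. 151.]
```

Clear by over 130 mm. Lower to contact.

```bash
python3 -m jog '[[[0,0.14,0.1,0,0,0,0],[0,0.1,0.07,0,0,0,0],[0,0.06,0.04,0,0,0,0],[0,0,0,0,0,0,0],[0,0,0,0,0,0,0]]]'
python3 -m jog '[[[0,0.03,0.02,0,0,0,0],[0,0.02,0.02,0,0,0,0],[0,0,0,0,0,0,0]]]'
```

```text
time: 12.02
tool_pos: [537.9, -1.5, 25.9]
tcp_rot: [-124.5, -1.6, 94.0]
ft_force: [0.3, -0.2, -0.8]
finger_gap: 7.2
time: 12.4
tool_pos: [537.5, -1.4, 22.8]
tcp_rot: [-124.5, -1.6, 94.0]
ft_force: [0.1, -0.3, 0.4]
finger_gap: 6.7
```

```bash
python3 -m jog '[[[0,0,0,0,0,0,0.12],[0,-0.05,0,0,0,0,0.16],[0,-0.05,0,0,0,0,0.2],[0,0,0,0,0,0,0.22]]]' && python3 -m jog '[[[0,0,-0.15,0,0,0,0.22],[0,0,-0.3,0,0,0,0.22],[0,0,-0.4,0,0,0,0.22],[0,0,-0.5,0,0,0,0.22],[0,-0.3,-0.5,0,0,0,0.22],[0,-0.6,-0.6,0,0,0,0.3],[0,-0.6,-0.6,-0.015,0,0,0.4]]]'
python3 shot.py scene s5;python3 shot.py top t5 >/dev/null
```

```text
time: 12.9
tool_pos: [534.8, -1.7, 27.3]
tcp_rot: [-124.5, -1.6, 94.0]
ft_force: [-0.5, -0.1, -0.2]
finger_gap: 18.8
time: 13.78
tool_pos: [617.1, 0.1, 169.5]
tcp_rot: [-129.4, -1.7, 94.0]
ft_force: [1.6, 1.3, -0.7]
finger_gap: 34.1
time 13.78
joint_pos [ -2.44  68.41  20.7   -6.26 141.24 -10.3 ]
tool_pos [6.1712e+02 7.0000e-02 1.6952e+02]
tcp_rot [-129.39   -1.69   94.02]
ft_force [ 1.62  1.26 -0.66]
finger_gap 34.13
```

View pics/s5.png

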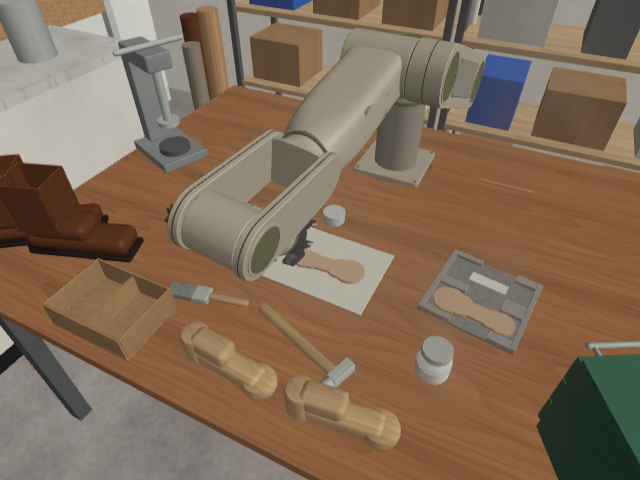

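Flat on the board at (335,265) and released. Back to vertical for a wrist view.

```bash
python3 -m jog '[[[0,-0.5,0,0,0,0,0.9],[0,-0.6,0,0,0,0,0.9],[0,-0.6,0,-0.02,0,0,0.9],[0,0,0,-0.02,0,0,0.9],[0,0,0,-0.02,0,0,0.9],[0,0,0,-0.02,0,0,0.9],[0,0,0,-0.02,0,0,0.9],[0,0,0,-0.02,0,0,0.9],[0,0,0,-0.021,0,0,0.9],[0,0,0,0,0,0,0.9]]]'
python3 -m jog '[[[0,0,0,0,0.0047,0,0.9],[0,0,0,0,0,0,0.9]]]'
python3 shot.py wrist w6;python3 shot.py top t6 >/dev/null;python3 shot.py scene s6 >/dev/null
cat > fit.py <<'E'
from h import *
# waist/heading of beige pattern in a world box: m = mask
def fit(P,m,nm):
    n,l,s,c=cv2.connectedComponentsWithStats(m.astype(np.uint8));i=1+np.argmax(s[1:,4]);m=l==i
    Q=P[m];c,a,lo,hi=line(Q[:,:2])
    t=(Q[:,:2]-c)@a;b=np.array([-a[1],a[0]]);w=(Q[:,:2]-c)@b
    W=lambda r:np.ptp(w[r])
    if W(t>np.median([0,hi]))<W(t<lo/2):a,b,t,w,lo,hi=-a,-b,-t,-w,-hi,-lo
    mid=c+a*(lo+hi)/2+b*(w.max()+w.min())/2*0
    # axis through toe and heel circle mid-widths
    f=lambda x:(lambda r:(w[r].max()+w[r].min())/2)(abs(t-(lo+hi)/2-x)<4)
    wt,wh=f(57),f(-65);ang=np.arctan2(a[1],a[0])+np.arctan2(wt-wh,122)
    org=mid+b*(wh+(wt-wh)*65/122)
    d=np.array([np.cos(ang),np.sin(ang)])
    print(nm,m.sum(),"len",round(hi-lo,1),"wid",round(np.ptp(w),1),"org",org.round(1),"waist",(org-10*d).round(1),"head",round(np.degrees(ang),2),"z",np.median(Q[:,2]).round(1), "zspread",np.percentile(Q[:,2],[2,98]).round(1))
def beige(p):
    h=cv2.cvtColor(p,cv2.COLOR_RGB2HSV);return (h[...,2]>150)&(h[...,1]>50)&(h[...,1]<140)
def box(P,x0,x1,y0,y1,z0,z1):
    return (P[...,0]>x0)&(P[...,0]<x1)&(P[...,1]>y0)&(P[...,1]<y1)&(P[...,2]>z0)&(P[...,2]<z1)
E
python3 - <<'E'
from fit import *
for f in("w6","t6","s6"):
    p,P=cloud(f); 
    try:fit(P,beige(p)&box(P,440,650,-130,145,4,20),f)
    except Exception as e:print(f,e)
    try:fit(P,beige(p)&box(P,420,620,240,480,4,25),f+" mate")
    except Exception as e:print(f,e)
E
```

```text
time: 15.12
tool_pos: [562.8, -5.8, 240.6]
tcp_rot: [179.5, -1.6, 94.0]
ft_force: [-0.2, -0.0, -0.2]
finger_gap: 76.5
time: 15.38
tool_pos: [565.5, -6.3, 240.0]
tcp_rot: [179.6, -3.4, 94.0]
ft_force: [-0.0, 0.0, 0.6]
finger_gap: 76.9
time 15.38
joint_pos [ -8.02   1.9   90.31   3.37  88.11 -12.13]
tool_pos [565.46  -6.27 239.97]
tcp_rot [179.61  -3.36  94.01]
ft_force [-0.03  0.04  0.58]
finger_gap 76.87
w6 7695 len 172.9 wid 75.7 org [544.4  19.3] waist [545.1   9.4] head 94.13 z 13.3 zspread [11.6 14.9]
w6 attempt to get argmax of an empty sequence
t6 763 len 134.0 wid 63.6 org [547.  -16.5] waist [547.7 -26.5] head 93.74 z 12.6 zspread [ 5.4 18.8]
t6 mate 1684 len 192.2 wid 75.8 org [535.1 374.9] waist [536.6 384.8] head -98.46 z 15.0 zspread [ 8.1 22. ]
s6 1156 len 189.3 wid 72.9 org [546.5  10.8] waist [547.    0.8] head 92.95 z 11.8 zspread [ 7.9 14.8]
s6 mate 1530 len 189.1 wid 74.4 org [534.5 373. ] waist [536.  382.8] head -98.98 z 14.2 zspread [10.9 17.1]
```

View pics/w6.png

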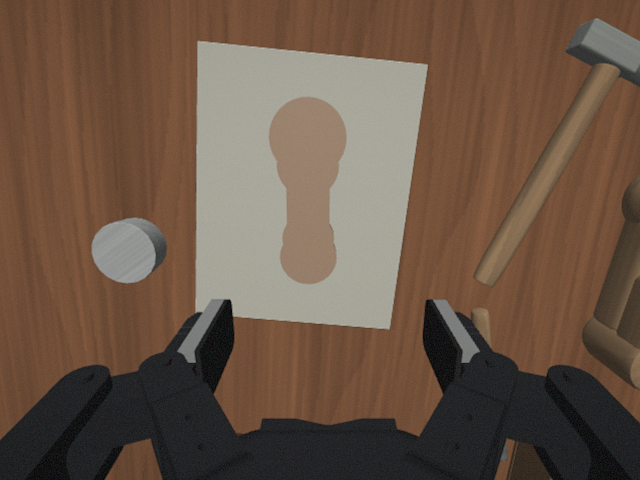

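The pattern lies flat on the board, with its toe at (308,135) and heel at (308,255). The wrist image is accurate, so I fix the pitch and view the tray the same way before the second grasp.

```bash
python3 -m jog '[[[0.4,0,0,0,-0.0094,0,0.9],[0.8,-0.2,0,0,0,0,0.9],[0.9,-0.2,0,0,0,0,0.9],[1,-0.25,0,0,0,0,0.9],[1,-0.25,0,0,0,0,0.9],[1,-0.25,0,0,0,0,0.9],[0.8,0,0,0,0,0,0.9],[0.5,0,0,0,0,0,0.9],[0,0,0,0,0,0,0.9],[0,0,0,0,0,0,0.9]]]'
python3 shot.py wrist w7
python3 - <<'E'
from fit import *
def b2(p):
    h=cv2.cvtColor(p,cv2.COLOR_RGB2HSV);return (h[...,1]>45)&(h[...,1]<150)&(h[...,2]>70)
p,P=cloud("w6");print(p[150,308],p[270,308],p[200,250]);fit(P,b2(p)&box(P,440,650,-130,145,9,20),"w6")
p,P=cloud("w7");h=cv2.cvtColor(p,cv2.COLOR_RGB2HSV)
fit(P,b2(p)&box(P,440,640,240,490,8,25),"mate")
m=((h[...,1]<45)&(h[...,2]>150)&box(P,370,490,300,480,0,14)).astype(np.uint8)
n,l,s,c=cv2.connectedComponentsWithStats(m);i=1+np.argmax(s[1:,4])
Q=P[l==i];r=cv2.minAreaRect(Q[:,:2].astype(np.float32));print("card",r,np.median(Q[:,2]))
print("cardline",line(Q[:,:2]))
# wall tops
g=(h[...,1]<60)&box(P,330,640,220,540,11.5,21);Q=P[g][:,:2].astype(np.float32);print("walls",len(Q),cv2.minAreaRect(Q))
E
```

```text
time: 16.77
tool_pos: [484.8, 309.0, 239.7]
tcp_rot: [179.6, 0.1, 94.0]
ft_force: [0.3, 0.1, 0.6]
finger_gap: 76.9
time 16.77
joint_pos [27.57  3.09 89.04 -0.27 87.53 23.56]
tool_pos [484.83 308.99 239.73]
tcp_rot [1.7958e+02 1.1000e-01 9.4020e+01]
ft_force [0.29 0.11 0.58]
finger_gap 76.88
[151 127 107] [151 126 106] [171 169 158]
w6 10062 len 188.8 wid 75.2 org [545.2  10.4] waist [5.458e+02 4.000e-01] head 93.41 z 13.2 zspread [11.6 14.9]
mate 11471 len 190.0 wid 75.2 org [534.  372.1] waist [535.4 382. ] head -98.46 z 15.3 zspread [13.5 16.9]
card ((425.0550842285156, 388.5953369140625), (90.72866821289062, 30.831567764282227), 81.39952850341797) 7.522194130788705
cardline (array([425.30111574, 390.14472293]), array([0.14762439, 0.9890435 ]), np.float64(-46.93235977023011), np.float64(43.77463499467396))
walls 14220 ((479.8128662109375, 380.6302490234375), (224.31153869628906, 226.10263061523438), 81.47795867919922)
```

View pics/w7.png

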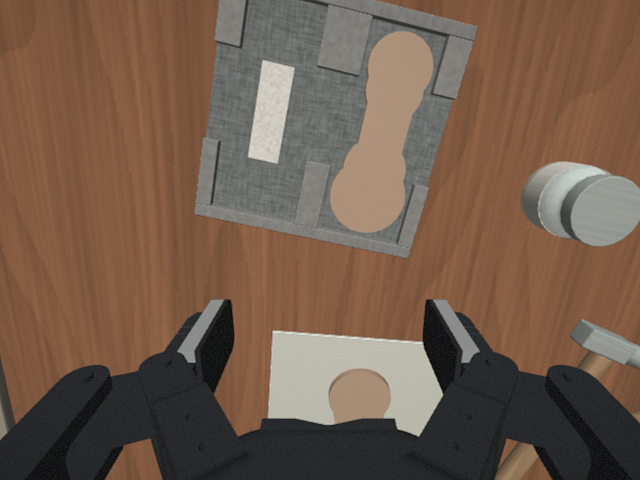

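Empty compartment: card at (270,110) and mate at (385,130), toe end at the bottom of the picture. The card centre (425.1,388.6) and the tray wall fit (425.4,388.7) agree, with heading 261.5°. Now I check how far the fingertips retreat with the opening, using the pictures I already have.

```bash
python3 - <<'E'
from fit import *
for f,zt in(("w1",230.6),("w6",240),("w7",239.7)):
    p,P=cloud(f);m=np.zeros(P.shape[:2],bool);m[285:400,180:470]=1
    z=P[...,2];m&=(z>zt-25)&(z<zt+60);q=np.sort(z[m])-zt
    print(f,m.sum(),q[[5,30,100,300]].round(1), "face y span")
    for r in range(286,330,6):
        k=np.where(m[r])[0];print(r,[(int(k[j]),round(float(z[r,k[j]]-zt),1)) for j in (0,len(k)//2-1,len(k)//2,-1)] if len(k) else None)
E
```

```text
w1 11193 [2.4 4.  6.  8.9] face y span
286 None
292 [(265, 7.1), (282, 4.1), (375, 4.9), (392, 8.0)]
298 [(262, 13.7), (282, 4.0), (375, 4.4), (395, 14.5)]
304 [(249, 11.1), (283, 3.2), (374, 2.8), (408, 10.9)]
310 [(244, 15.4), (282, 7.0), (283, 4.6), (413, 16.2)]
316 [(241, 20.0), (283, 2.9), (374, 4.9), (416, 20.7)]
322 [(238, 25.2), (283, 5.7), (374, 5.8), (419, 25.5)]
328 [(236, 28.9), (283, 6.2), (374, 5.5), (421, 29.0)]
w6 6891 [10.2 11.2 12.5 15.3] face y span
286 None
292 None
298 None
304 [(209, 17.9), (230, 14.1), (231, 13.0), (448, 18.7)]
310 [(205, 23.6), (232, 12.2), (425, 11.9), (452, 23.9)]
316 [(192, 20.0), (232, 12.0), (425, 11.4), (465, 21.0)]
322 [(185, 24.7), (231, 12.7), (232, 12.4), (469, 24.9)]
328 [(181, 28.3), (229, 17.0), (230, 16.0), (469, 29.6)]
w7 6908 [10.7 11.5 12.6 15.2] face y span
286 None
292 None
298 None
304 [(209, 17.8), (231, 11.5), (426, 11.1), (448, 19.1)]
310 [(205, 22.5), (232, 12.2), (425, 11.4), (452, 23.4)]
316 [(192, 19.7), (232, 11.9), (425, 12.2), (465, 20.5)]
322 [(185, 24.0), (231, 13.4), (232, 12.3), (469, 25.7)]
328 [(181, 29.9), (229, 17.5), (230, 15.9), (469, 28.9)]
```

Tip retreat is about 4 mm at a 38 mm gap and 11.5 mm at 77 mm. I go back above the pattern's waist.

```bash
python3 -m jog '[[[-0.5,0,0,0.001,0,0.0017,0.75],[-0.84,0.185,0,0,0,0,0.75],[-0.9,0.2,0,0,0,0,0.75],[-1,0.2,0,0,0,0,0.75],[-1,0.2,0,0,0,0,0.75],[-0.9,0,0,0,0,0,0.75],[-0.7,0,0,0,0,0,0.75],[-0.4,0,0,0,0,0,0.75],[0,0,0,0,0,0,0.75]]]' && python3 -m jog '[[[0,0,0.5,0,0,0,0.75],[0,0,0.9,0,0,0,0.75],[0,0,0.9,0,0,0,0.75],[0,0,0.9,0,0,0,0.75],[0,0,0.6,0,0,0,0.75],[0,0,0.3,0,0,0,0.75],[0,0,0,0,0,0,0.75],[0,0,0,0,0,0,0.75]]]'
```

```text
time: 17.95
tool_pos: [542.6, -1.2, 240.5]
tcp_rot: [179.9, 0.1, 93.2]
ft_force: [0.1, 0.8, 0.4]
finger_gap: 64.0
time: 18.95
tool_pos: [544.3, 0.3, 37.1]
tcp_rot: [179.8, 0.1, 93.4]
ft_force: [0.9, -0.5, 0.7]
finger_gap: 64.0
```

```bash
python3 -m jog '[[[0,0.03,0.3,0,0,0,0.7],[0,0,0.25,0,0,0,0.65],[0,0,0.12,0,0,0,0.62],[0,0,0.04,0,0,0,0.62],[0,0,0,0,0,0,0.62]]]' && python3 -m jog '[[[0,0,0,0,0,0,0.5],[0,0,0,0,0,0,0.4],[0,0,0,0,0,0,0.4],[0,0,0,0,0,0,0.4]]]' 40
```

```text
time: 19.58
tool_pos: [544.0, 0.2, 0.4]
tcp_rot: [-180.0, 0.1, 93.4]
ft_force: [-8.1, 0.2, 12.8]
finger_gap: 52.8
time: 20.08
tool_pos: [546.0, -0.0, 2.2]
tcp_rot: [179.8, 0.1, 93.4]
ft_force: [-4.5, -0.4, 19.5]
finger_gap: 42.6
```

Gripped, but the tips bear on the board (20 N). I regrip 2 mm higher.

```bash
python3 -m jog '[[[0,0,-0.04,0,0,0,0.56],[0,0,-0.01,0,0,0,0.56],[0,0,0,0,0,0,0.4],[0,0,0,0,0,0,0.4],[0,0,0,0,0,0,0.4]]]' 40 && python3 -m jog '[[[0,0,-0.1,0,0,0,0.4],[0,0,-0.3,0,0,0,0.4],[0,0,-0.6,0,0,0,0.4],[0,0,-0.6,0,0,0,0.4],[0,0,-0.4,0,0,0,0.4],[0,0,0,0,0,0,0.4]]]'
python3 shot.py wrist w8
python3 - <<'E'
from fit import *
p,P=cloud("w8");h=cv2.cvtColor(p,cv2.COLOR_RGB2HSV)
z=P[...,2];m=(h[...,1]>45)&(h[...,1]<150)&(h[...,2]>70)&(z>80)&(z<125)
fit(P,m,"held")
E
```

```text
time: 20.7
tool_pos: [544.6, 0.1, 2.5]
tcp_rot: [179.9, 0.1, 93.4]
ft_force: [-0.3, 0.2, 4.2]
finger_gap: 42.6
time: 21.45
tool_pos: [546.2, 0.1, 105.4]
tcp_rot: [179.6, 0.1, 93.4]
ft_force: [0.4, 0.8, -1.3]
finger_gap: 42.8
time 21.45
joint_pos [-5.340e+00  4.370e+00  1.021e+02 -5.000e-02  7.314e+01 -8.720e+00]
tool_pos [5.4621e+02 1.3000e-01 1.0536e+02]
tcp_rot [1.7963e+02 1.0000e-01 9.3400e+01]
ft_force [ 0.43  0.83 -1.33]
finger_gap 42.77
held 59453 len 158.5 wid 76.1 org [544.7  26.3] waist [545.3  16.3] head 93.31 z 116.0 zspread [114.7 117.3]
```

View pics/w8.png

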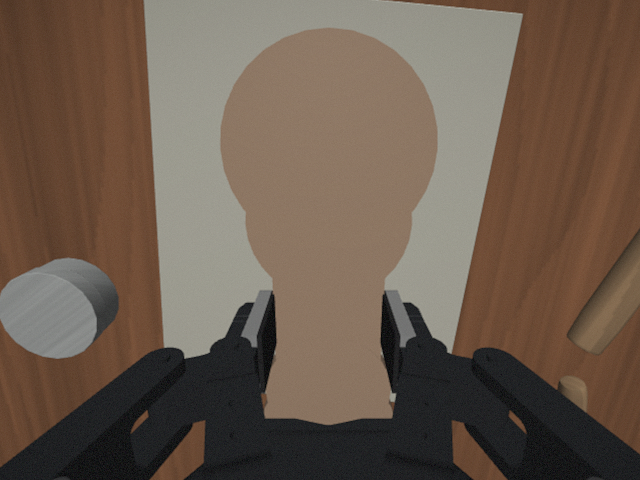

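Held squarely by the waist (waist within 0.5 mm of TCP). Carry to the tray and turn by +168°.

```bash
python3 -m jog '[[[0.4,0,-0.5,0,0,0,0.4],[0.8,-0.2,-0.4,0,0,0,0.4],[0.9,-0.3,0,0,0,0,0.4],[1,-0.3,0,0,0,0,0.4],[1,-0.3,0,0,0,0,0.4],[1,-0.3,0,0,0,0,0.4],[1,-0.3,0,0,0,0,0.4],[0.9,-0.21,0,0,0,0,0.4],[0.7,0,0,0,0,0,0.4],[0.4,0,0,0,0,0,0.4],[0,0,0,0,0,0,0.4]]]' && python3 -m jog '[[[0,0,0,0,0,-0.028,0.4],[0,0,0,0,0,-0.029,0.4],[0,0,0,0,0,-0.029,0.4],[0,0,0,0,0,-0.029,0.4],[0,0,0,0,0,-0.029,0.4],[0,0,0,0,0,-0.029,0.4],[0,0,0,0,0,-0.029,0.4],[0,0,0,0,0,-0.029,0.4],[0,0,0,0,0,-0.029,0.4]]]' && python3 -m jog '[[[0,0,0,0,0,-0.029,0.4],[0,0,0,0,0,-0.029,0.4],[0,0,0,0,0,-0.029,0.4],[0,0,0,0,0,-0.029,0.4],[0,0,0,0,0,-0.029,0.4],[0,0,0,0,0,-0.029,0.4],[0,0,0,0,0,-0.029,0.4],[0,0,0,0,0,0,0.4],[0,0,0,0,0,0,0.4]]]'
python3 -c "
from bench import telemetry as t;s=t.sense();print(s['joint_pos'].round(1),s['tool_pos'],s['tcp_rot'])"
```

```text
time: 22.88
tool_pos: [424.4, 399.2, 145.8]
tcp_rot: [180.0, 0.1, 93.5]
ft_force: [-0.2, 0.2, -1.2]
finger_gap: 42.6
time: 24.0
tool_pos: [425.4, 397.2, 146.4]
tcp_rot: [-179.9, 0.0, -172.7]
ft_force: [0.5, 0.7, -1.7]
finger_gap: 42.6
time: 25.12
tool_pos: [425.2, 398.1, 146.7]
tcp_rot: [-179.9, -0.1, -100.2]
ft_force: [-0.9, -0.1, -0.5]
finger_gap: 42.7
[ 3.810e+01  7.900e+00  9.380e+01 -1.000e-01  7.830e+01 -1.316e+02] [425.20220863 398.09977655 146.68214868] [-1.79900120e+02 -6.35109464e-02 -1.00209325e+02]
```

```bash
python3 -m jog '[[[0,0,0.3,0,0,-0.005,0.4],[-0.012,-0.028,0.6,0,0,0,0.4],[0,0,0.6,0,0,0,0.4],[0,0,0.5,0,0,0,0.4],[0,0,0.25,0,0,0,0.4],[0,0,0,0,0,0,0.4],[0,0,0,0,0,0,0.4]]]'
python3 shot.py wrist w9; python3 shot.py scene s9 >/dev/null
python3 - <<'E'
from fit import *
p,P=cloud("w9");h=cv2.cvtColor(p,cv2.COLOR_RGB2HSV)
z=P[...,2];m=(h[...,1]>45)&(h[...,1]<150)&(h[...,2]>60)&(z>28)&(z<52)
fit(P,m,"held")
E
```

```text
time: 26.0
tool_pos: [427.3, 399.8, 35.5]
tcp_rot: [-179.8, 0.0, -98.1]
ft_force: [0.2, -0.9, -1.4]
finger_gap: 42.5
time 26.0
joint_pos [ 3.814e+01  1.528e+01  9.784e+01 -1.200e-01  6.675e+01 -1.337e+02]
tool_pos [427.29 399.76  35.45]
tcp_rot [-1.7982e+02  3.0000e-02 -9.8120e+01]
ft_force [ 0.22 -0.86 -1.42]
finger_gap 42.5
held 59533 len 158.6 wid 76.1 org [423.3 375.1] waist [424.8 385. ] head -98.34 z 46.1 zspread [44.8 47.4]
```

View pics/w9.png

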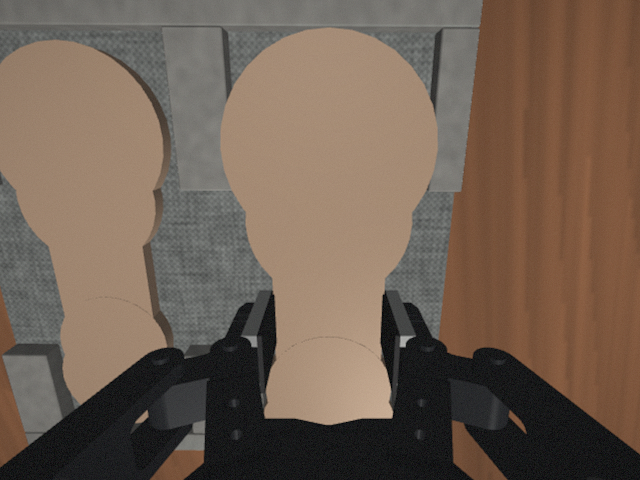

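The pattern is over the empty compartment, with the toe circle at (330,135) between the walls and heading −98.3°. It needs about 2 mm more toward the toe end, then down.

```bash
python3 -m jog '[[[0.04,0,0.15,0,0,0,0.4],[0,0,0.15,0,0,0,0.4],[0,0,0.1,0,0,0,0.4],[0,0,0.1,0,0,0,0.4],[0,0,0,0,0,0,0.4]]]' && python3 -m jog '[[[0,0,0.06,0,0,0,0.4],[0,0,0.05,0,0,0,0.4],[0,0,0,0,0,0,0.4],[0,0,0,0,0,0,0.4]]]'
```

```text
time: 26.72
tool_pos: [426.0, 396.9, 8.7]
tcp_rot: [-179.9, -0.1, -98.1]
ft_force: [0.2, 0.6, -0.4]
finger_gap: 42.5
time: 27.22
tool_pos: [426.7, 397.4, 4.6]
tcp_rot: [-179.9, -0.0, -98.1]
ft_force: [-1.2, -1.0, 5.5]
finger_gap: 42.7
```

Contact on the floor (about 6 N). Release and rise.

```bash
python3 -m jog '[[[0,0,0,0,0,0,0.55],[0,0,0,0,0,0,0.65],[0,0,0,0,0,0,0.7],[0,0,0,0,0,0,0.7],[0,0,-0.2,0,0,0,0.7],[0,0,-0.5,0,0,0,0.7],[0,0,-0.8,0,0,0,0.7],[0,0,-0.9,0,0,0,0.7],[-0.5,0,-0.9,0,0,0,0.7],[-0.9,0,-0.9,0,0,0,0.7],[-0.8,0,-0.5,0,0,0,0.7],[0,0,0,0,0,0,0.7]]]'
python3 shot.py wrist w10; python3 shot.py scene s10 >/dev/null
python3 - <<'E'
from fit import *
p,P=cloud("w10");h=cv2.cvtColor(p,cv2.COLOR_RGB2HSV)
m=(h[...,1]>45)&(h[...,1]<150)&(h[...,2]>60)
fit(P,m&box(P,375,485,260,520,10,40),"placed")
fit(P,m&box(P,490,640,260,490,8,30),"mate")
p2,_=cloud("s10")
cv2.imwrite("pics/both.png",np.hstack([cv2.resize(p,(400,300)),cv2.resize(p2,(400,300))])[:,:,::-1])
E
```

```text
time: 28.72
tool_pos: [442.1, 508.8, 241.8]
tcp_rot: [-179.7, 0.3, -98.0]
ft_force: [-0.2, -0.5, -0.3]
finger_gap: 59.8
time 28.72
joint_pos [ 4.470e+01  1.837e+01  7.165e+01 -8.000e-02  8.960e+01 -1.273e+02]
tool_pos [442.07 508.78 241.83]
tcp_rot [-179.7     0.25  -98.  ]
ft_force [-0.17 -0.49 -0.26]
finger_gap 59.8
placed 9877 len 149.6 wid 74.3 org [428.2 408.1] waist [429.7 418. ] head -98.44 z 15.2 zspread [13.6 16.9]
mate 10057 len 149.1 wid 74.5 org [537.  392.2] waist [538.4 402.1] head -98.03 z 15.3 zspread [13.4 17. ]
```

View pics/both.png

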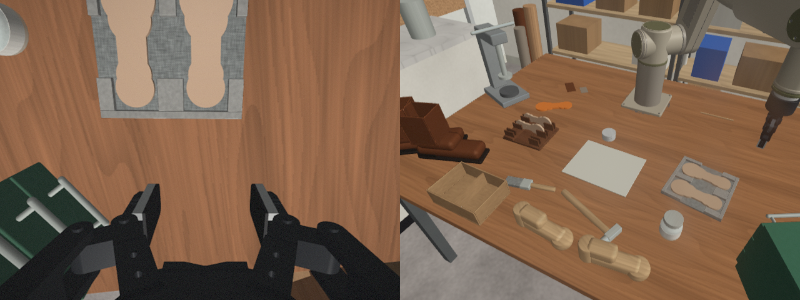

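Both patterns are in the tray with toes the same way and top faces at equal height. The toe was cut off in this view, so I do a numeric check from the fixed cameras and compare the bystanders.

```bash
python3 shot.py top t10|head -1; python3 - <<'E'
from fit import *
for f in("s10","t10"):
    p,P=cloud(f)
    fit(P,beige(p)&box(P,375,482,240,520,8,25),f+" placed")
    fit(P,beige(p)&box(P,486,640,260,490,8,25),f+" mate")
a,_=cloud("scene");b,_=cloud("s10")
d=cv2.absdiff(a,b).max(-1)>60
d=cv2.morphologyEx(d.astype(np.uint8),cv2.MORPH_OPEN,np.ones((3,3)))
n,l,s,c=cv2.connectedComponentsWithStats(d)
print([s[i].tolist() for i in range(1,n) if s[i,4]>12])
E
```

```text
time 28.82
s10 placed 1240 len 188.3 wid 77.3 org [426.9 388.4] waist [428.2 398.3] head -97.37 z 14.2 zspread [11.1 17.2]
s10 mate 1510 len 186.7 wid 77.0 org [535.1 373.2] waist [536.7 383.1] head -99.06 z 14.2 zspread [11.  17.4]
t10 placed 1687 len 190.4 wid 75.0 org [426.3 390.2] waist [427.7 400.1] head -98.51 z 15.1 zspread [ 9.1 21.7]
t10 mate 1649 len 190.3 wid 75.7 org [535.1 374.3] waist [536.6 384.2] head -98.47 z 15.1 zspread [ 8.9 22. ]
[[171, 0, 10, 25, 146], [452, 0, 10, 37, 125], [463, 0, 18, 41, 336], [549, 0, 46, 50, 1530], [177, 11, 30, 23, 414], [422, 31, 8, 3, 24], [593, 32, 47, 36, 482], [181, 34, 26, 40, 546], [206, 38, 21, 52, 389], [441, 41, 8, 33, 191], [452, 47, 6, 19, 79], [420, 48, 10, 5, 35], [465, 48, 5, 10, 31], [370, 50, 13, 41, 415], [433, 55, 7, 6, 37], [174, 56, 14, 25, 203], [394, 57, 12, 15, 127], [448, 60, 5, 16, 53], [591, 72, 49, 88, 1820], [412, 79, 21, 33, 403], [573, 158, 67, 79, 1988]]
```

```bash
python3 - <<'E'
from fit import *
for x,y in(("scene","s10"),("top","t10")):
    a,_=cloud(x);b,_=cloud(y)
    d=cv2.morphologyEx((cv2.absdiff(a,b).max(-1)>25).astype(np.uint8),cv2.MORPH_OPEN,np.ones((3,3)))
    n,l,s,c=cv2.connectedComponentsWithStats(d)
    print(x,[s[i].tolist() for i in range(1,n) if s[i,4]>12 and (s[i,1]>150)])
E
```

```text
scene [[166, 197, 59, 30, 715], [451, 260, 78, 43, 1308]]
top [[0, 198, 274, 282, 28618], [447, 216, 79, 8, 433], [131, 262, 77, 35, 1755], [257, 333, 383, 147, 27031]]
```

Only the pattern's old slot, its new place and the arm changed. Handing in.

```bash
python3 -c "
from bench import job;print(job.hand_in())"
```

```text
the job is handed in; nothing more can be done
None
```

The long pattern is lying in the tray's empty compartment, toe at the wide end, and the job is handed in at about 29 s of the 66 s allowed. I took it from the rack by its waist, laid it flat on the board and let go. I then took it again across the waist, turned it 168° and set it down in the compartment.

**Last checks:**
- **Height:** the pattern's top face reads level with the mate's (15.2 against 15.3 mm), so it is flat on the floor.
- **Position:** its origin is within about 2 mm of the compartment centre.
- **Heading:** it reads about −98.5°, against −98.5° for the tray. The scene camera alone gave −97.4°; the wrist and top cameras agree with each other.
- **Bystanders:** comparing before and after pictures, only the pattern's old slot, its new place and the arm differ. The arm covered part of the top view, so the areas behind it were checked only in the scene view.

**What went wrong on the way:**
- My first tilt, outward, reached a joint limit and a wrist singularity, so I redid it inward.
- At the second grasp the fingertips pressed on the board with about 20 N, so I gripped again 2 mm higher.

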